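Eject the spring probe and hold it on the relay yoke

ROBOT

A 6-joint arm with a two-finger parallel gripper is mounted at the origin on the work surface. World frame = base frame: x ahead of the robot, y to its left, z up, the work surface at z = 0. Lengths are in m, angles in rad, forces in N, time in s.
With the tool pointing down it reaches from about 0.35 to 0.875 m from the base axis. Payload 4.2 kg.
Tool frame: the origin (TCP) lies on the centre line of the jaws, within the pads' length; the fingertips stand 19 mm ahead of it and the grasp point (between the pads) is the TCP; z points along the fingers, y is the line along which they close (so a half turn about z gives the same grasp; the last joint's range is limited). The gripper opens to 87 mm and grips with 3 to 60 N. Pads are 19 mm wide; open, the fingers measure 117 mm over their backs; the gripper's body (75 mm by 190 mm) begins 51 mm behind the grasp point.
Start: joints at [-0.964, 0.385, 0.008, 0, -1.194, -0.259], TCP at [0.213, -0.588, 0.242] pointing down, gripper open.
Joint ranges: [-3.14, 3.14], [-1.21, 2.06], [-1.07, 1.41], [-3.16, 2.05], [-2.99, -0.16], [-3.1, 3.1]. Speed limits (rad/s): [2.79, 2.79, 3.14, 3.14, 3.14, 3.14].

INTERFACE

Orientations are given as a 3x3 rotation matrix whose columns are the frame's x, y, z axes.
In Python, from workcell import status, imaging, manip gives the robot as it stands.
- The arm moves only by the tool drive_tool, never from a script. Its argument "motion" is text: rows parted by semicolons, each of 4 numbers parted by spaces: the shift along the tool's x, y, z as a fraction of full scale, then the turn about the tool's z as a fraction of full scale. In form: x y z spin; .... A call has 1 to 12 rows; each row is the pose to reach, as a shift and turn from the pose commanded when the call began, along the tool's axes at that moment; what a row does not reach only later rows make up. Full scale, the value 1, is 0.8 m for a shift and 120 degrees for a turn. A row lasts 1/10 s, in which the tool goes at most 50 mm and 8.59 degrees, less where a joint would pass 70% of its speed; a pose out of reach is approached as far as the arm can. A call with a number of a shift or a turn outside -1 to 1 is refused whole. A call with a gripper value outside its range is refused whole. "gripper" is the opening, from -1 (shut) to 1 (fully open), set as the call begins (left out, the last holds). The fingers move at their own pace and stop on an object; the grip force is fixed at half the most. Time passes only in rows, so rows that repeat a pose let the fingers close. It gives the time, the measured TCP pose, the force, the opening and the grip force at its end, in the units of the state.
- status.get_state(): the state, without advancing time (a new reading comes with each control period).
- imaging.camera(name): name is "scene" or "top" or "wrist"; returns (picture, depth): 400x640x3 uint8, red, green, blue; 400x640 float32, m along the optical axis (not along the pixel's ray), 0 where there is no reading.
- imaging.calibration(name): a dict with "camera_matrix" (3x3 intrinsics, pixels), "T" (4x4, takes a point from camera to world coordinates). Camera axes: x right, y up, looking along -z (the intrinsics and any distortion apply to the point x, -y, -z); pixel columns grow to the right and rows downward; lengths in m; the calibration is good to about 2 mm. A picture is of the moment at which its call begins: read the wrist's pose just before it. calibration takes no time and is no camera call; for the wrist camera it gives the pose at the moment of the call.
- manip.finish_job(): hands the job in; it is judged then, once.
Trained networks look in the newest picture that a camera, given by its name, has taken for a name from the list of things; names that differ only in an ending like _2 or _b are one class to them, and where a whole thing is asked for, a point or a joint stands for the part that bears it (a point fixed in the world has none). Each returns a list of dicts, best first, with "conf" (0 to 1); they miss things now and then, are a little off and sometimes report something else, mostly with a low value. They report only what shows in the picture. A call takes as long as a camera call. They do not tell look-alikes from the thing itself.
- imaging.find_in(camera, name): "box" ([left, top, right, bottom] in pixels, round what is visible of it).
- imaging.place_of(camera, name): "uv" ([column, row] in pixels: a listed point, or the origin of a listed thing).
The state is a dict: "t": time; "qpos": joint angles; "qvel": joint speeds; "joint_efforts": joint torques, N m; "eef_pos": TCP position; "orientation": TCP orientation; "contact_force": force on the tool from outside, world axes, zero at the start; "wrist_torque": the same for the moment, N m; "grip_width": finger opening in m; "gripper_force": force on a finger pad.
Only numpy, scipy, OpenCV 4.12 (cv2) and the standard library are available. Lean on these libraries where they do the work, as an engineer would, in place of code of your own. Each camera call takes 0.05 s, during which the arm holds its last target. There are 200 camera calls.

TASK

Push the thumb plate of the probe rest's spring ejector all the way in so that the test probe slides out from under its roof, then take the probe by its black handle. Hold its tip on the brass disc of the slanted relay yoke in the green vise, with the probe square to the yoke's sloping face and pressed gently so that its spring plunger is about half way in. Finish while still holding it there, and leave the loose parts on the desk where they are.

Things in the scene. Friction and masses are not known exactly. Their poses are not given: they have to be found in the camera images.
- rest: Fixed probe rest. Origin: on the desk, mid rail width; x: direction the ejector pushes, z up. Wood base x -140..80, 70 wide, 12 high (mm). Two steel rails along x, tops z 70, slot 20 between; side lips 49 wide overall, tops z 77. Steel roof z 131-136 on four thin posts covers x -57..2, y +-27. Rails open above from x 2 to an end stop (x 57-63, top z 85).
- ejector_plate (a point): Point on the rear (-x) face of the ejector's upright steel thumb plate (36 mm wide, 6 thick, top 16 mm above this point, foot 46 below); push here along the rest's +x. At rest at x -136, y 0, z 112 mm in the rest's frame. Moves with the ejector; axes as the rest.
- ejector (a joint): Ejector slide: 0 at rest, 0.060 m fully in. Spring returned: 2 N to start, 5 N fully in. Its pusher starts about 2 mm behind the probe's flange and takes the probe along the rails to about x +33 mm in the rest's frame, clear of the roof; the probe stays there when the slide springs back.
- probe: Loose spring test probe, about 130 g, hanging tip down on the rails by its flange, at first under the roof (x -25 mm in the rest's frame). Origin: centre of the underside of the square brass flange (34 x 34 x 5 mm); z up the handle, x as the rest's. Black square handle 18 x 18 mm, z 5 to 55; brass nose 14 mm wide down to z -28; thin steel plunger, tip at z -52.
- probe_tip (a point): End of the probe's plunger, 52 mm below the probe's origin when not pressed in. Moves with the plunger.
- plunger (a joint): How far the plunger is pressed into the probe: 0 free, 0.012 m fully in (half way 0.006 m). Spring 0.5 N per mm with 1 N preload: half way is about 4 N. A small steel collar on it stands 12 mm below the nose when free and meets the nose when fully in.
- vise: Small green cast-iron vise on a brown wooden board (130 x 110 x 22 mm), fixed. Origin: centre of the board's underside on the desk. The jaws reach z 106 mm.
- yoke: Dark steel relay yoke clamped aslant in the vise, fixed. Origin: centre of the flat flush brass disc (14 mm in diameter) on its upper face, 150 mm above the desk. z: outward normal of that face, leaning 0.35 rad (20 degrees) from vertical towards the yoke's -x (downhill) side. The face is a 5 mm plate, x -20 to +36 mm, y +-20 mm.
- receiver_cup: Black bakelite receiver cup, 56 mm wide, 34 mm high, loose bystander. Origin: centre of its underside.
- resistor_tube: White ceramic resistor tube, 22 mm in diameter, 60 mm high, standing, loose bystander. Origin: centre of its underside.
- plug_body: Brass plug body, 26 mm in diameter, 52 mm high, standing, loose bystander. Origin: centre of its underside.
Things that resemble listed ones, but are neither listed nor needed, are in the scene too. What is shaped like the probe but orange is not meant. There is more than one size of the rest; the one meant has the size given above.

How it is judged:
On the way, in this order (a step that is already met when the one before it is completed fails the run):
1. the ejector is pushed in and the probe is out from under the roof (value of joint ejector above 0.052 m and x of probe in the frame of rest above 0.02 m), for 0.1 s.
2. the probe is lifted off the rest in the fingers (height (world z) of probe above 0.09 m and contact force between the fingers and probe above 1 N and contact force between probe and rest below 0.05 N), for 0.2 s.
At the end, for the whole second after the job is handed in: The probe, held in the fingers and still, has its tip within 7 mm of the brass disc's centre, stands within 8 degrees of square to the yoke's face, its plunger is 3 to 9 mm in (1 to 8 N on the yoke), the robot itself touches neither yoke nor vise, and the ejector has sprung back (distance between probe_tip and yoke below 0.007 m and angle between the z axis of probe and the z axis of yoke, either way round below 0.14 rad and value of joint plunger between 0.003 and 0.009 m and contact force between probe and yoke between 1 and 8 N and contact force between the fingers and probe above 1 N and contact force between each of the arm, the fingers and vise below 0.1 N and contact force between probe and rest below 0.05 N and linear speed of probe below 0.02 m/s and value of joint ejector below 0.01 m); the arm keeps its last pose, push and grip.
It fails at once if the yoke is pressed with more than 15 N by the probe (contact force between probe and yoke above 15 N).
It fails at once if the probe is dropped (height (world z) of probe below 0.05 m).
It fails at once if a loose part on the desk is disturbed (more than 15 mm) (distance of any of receiver_cup, resistor_tube, plug_body from where it was at the start of the episode above 0.015 m).
It also fails if it takes over 53 s, if anything falls off the work surface, if the arm or the gripper's body presses on something with over 40 N, if the wrist force passes 120 N, or if a joint passes its speed limit or range.

## Working session

There is one attempt and no reset: what is moved stays moved. The work goes in short steps, Python scripts to look and compute and a tool call to move; the robot and the scene stay as the last step left them, time stands still between calls to the robot, and variables do not carry over. Pictures are saved under pics/ and viewed, at most 10 in all, crops included, and the job is handed in when it is done.

Besides the shell and the picture viewer there is one more tool, called after "Call:" as a command line: name --argument value ..., lists and objects as JSON in quotes. drive_tool: Moves the arm, as the interface text tells. Its arguments: {"type":"object","properties":{"motion":{"type":"string"},"gripper":{"type":"number"}},"required":["motion"]}

```bash
mkdir -p pics
cat > h.py <<'E'
import numpy as np,cv2
from workcell import status,imaging,manip
def cam(n,save=None):
    c=imaging.calibration(n); p,d=imaging.camera(n)
    if save: cv2.imwrite('pics/'+save+'.png',p[:,:,::-1]); np.savez('pics/'+save+'.npz',p=p,d=d,K=c['camera_matrix'],T=c['T'])
    return p,d,c
def world(uv,dep,K,T):
    uv=np.atleast_2d(np.asarray(uv,float)); dep=np.atleast_1d(dep)
    x=(uv[:,0]-K[0,2])/K[0,0]*dep; y=(uv[:,1]-K[1,2])/K[1,1]*dep
    P=np.c_[x,-y,-dep,np.ones(len(dep))]
    return (P@T.T)[:,:3]
def cloud(f):
    z=np.load('pics/'+f+'.npz'); d=z['d']; v,u=np.nonzero(d>0)
    return world(np.c_[u,v],d[v,u],z['K'],z['T']),z['p'][v,u],np.c_[u,v]
E
python3 - <<'E'
from h import *
np.set_printoptions(precision=3,suppress=True)
for n in ['scene','top']:
    p,d,c=cam(n,n+'0'); print(n,c)
    for t in ['rest','ejector_plate','probe','vise','yoke','receiver_cup','resistor_tube','plug_body','probe_tip']:
        r=imaging.place_of(n,t); print(t,[(np.round(a['uv']).tolist(),round(a['conf'],2)) for a in r[:4]])
a=cv2.imread('pics/scene0.png');b=cv2.imread('pics/top0.png')
print(status.get_state())
E
```

```text
scene {'camera_matrix': array([[413.955,   0.   , 319.692],
       [  0.   , 413.955, 192.953],
       [  0.   ,   0.   ,   1.   ]]), 'T': array([[-0.34 , -0.552,  0.762,  1.169],
       [ 0.941, -0.204,  0.272,  0.304],
       [ 0.005,  0.809,  0.588,  0.588],
       [ 0.   ,  0.   ,  0.   ,  1.   ]])}
rest [([473.0, 248.0], 0.92), ([368.0, 250.0], 0.85)]
ejector_plate [([395.0, 171.0], 0.81), ([485.0, 194.0], 0.76)]
probe [([376.0, 216.0], 0.87), ([424.0, 251.0], 0.55)]
vise [([191.0, 215.0], 0.75)]
yoke [([187.0, 158.0], 0.97)]
receiver_cup [([255.0, 258.0], 0.81)]
resistor_tube [([301.0, 200.0], 0.51)]
plug_body [([300.0, 197.0], 0.58), ([281.0, 225.0], 0.57)]
probe_tip [([423.0, 271.0], 0.35)]
top {'camera_matrix': array([[377.464,   0.   , 312.403],
       [  0.   , 377.464, 202.428],
       [  0.   ,   0.   ,   1.   ]]), 'T': array([[-0.006,  0.995, -0.102,  0.488],
       [-1.   , -0.009, -0.025,  0.07 ],
       [-0.026,  0.102,  0.994,  1.002],
       [ 0.   ,  0.   ,  0.   ,  1.   ]])}
rest [([206.0, 241.0], 0.78), ([273.0, 216.0], 0.69)]
ejector_plate [([262.0, 267.0], 0.54), ([191.0, 284.0], 0.52)]
probe [([235.0, 206.0], 0.66)]
vise [([426.0, 206.0], 0.69)]
yoke [([436.0, 194.0], 0.85)]
receiver_cup [([356.0, 174.0], 0.6)]
resistor_tube [([348.0, 255.0], 0.47)]
plug_body [([351.0, 216.0], 0.44)]
probe_tip []
{'t': 1.0, 'qpos': array([-0.964,  0.385,  0.008, -0.   , -1.194, -0.259]), 'qvel': array([ 0.001,  0.001,  0.   , -0.001, -0.001, -0.002]), 'joint_efforts': array([  0.   , -39.048,  18.763,   4.225,   0.016,  -0.   ]), 'eef_pos': array([ 0.213, -0.588,  0.242]), 'orientation': array([[-0.94 , -0.341,  0.   ],
       [-0.341,  0.94 ,  0.   ],
       [-0.   ,  0.   , -1.   ]]), 'contact_force': array([ 0.545,  0.949, -0.225]), 'wrist_torque': array([-0.055,  0.07 ,  0.015]), 'gripper_force': 0.0, 'grip_width': 0.08691610861302339}
```

View pics/scene0.png

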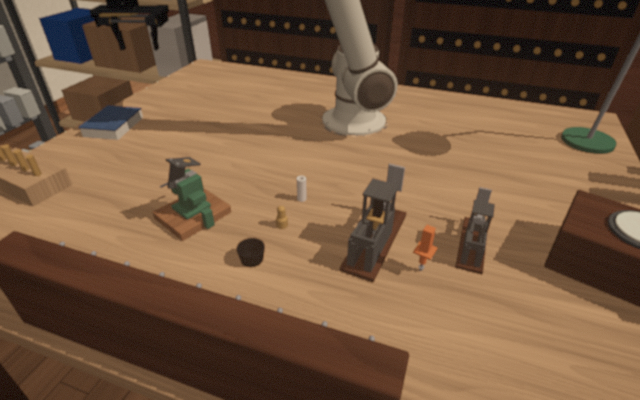

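View pics/top0.png

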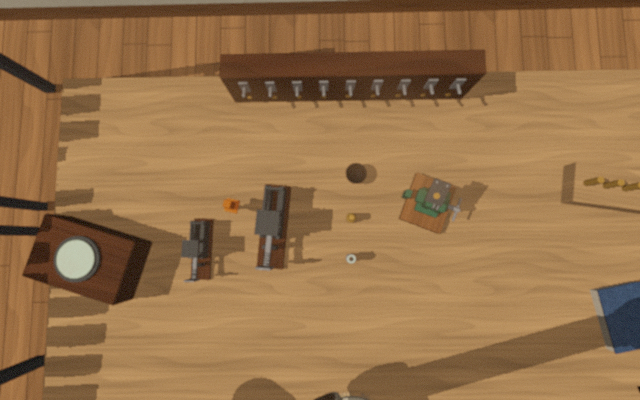

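The scene view shows two rests: a large one at (375,245) and a small one at (476,235). The orange decoy probe is at (425,250), and the vise with the yoke is at (187,165). Candidates are rest L top(273,225) / S top(201,248), and the probe in L at scene(376,216) / orange at scene(424,251). By the description L looks right, so I'll measure its size and make a close crop.

Run:
```python
from h import *
np.set_printoptions(precision=4,suppress=True)
for f in ['top0','scene0']:
    P,C,U=cloud(f)
    z=np.load('pics/'+f+'.npz')
    desk=P[(abs(P[:,2])<.02)&(P[:,0]>.3)&(P[:,0]<.7)&(abs(P[:,1])<.4)]; print(f,'desk z',np.median(desk[:,2]),desk[:,2].std())
    regs={'L':[(255,180),(295,275)],'S':[(180,215),(215,282)]} if f=='top0' else {'L':[(340,160),(408,280)],'S':[(455,185),(496,272)]}
    for k,((u0,v0),(u1,v1)) in regs.items():
        m=(U[:,0]>u0)&(U[:,0]<u1)&(U[:,1]>v0)&(U[:,1]<v1)
        for lo,hi in [(.006,.018),(.063,.09),(.1,.122),(.124,.145)]:
            q=P[m&(P[:,2]>lo)&(P[:,2]<hi)]
            if len(q)<6: continue
            r=cv2.minAreaRect(q[:,:2].astype(np.float32)*1000)
            print(f,k,lo,len(q),'zmed',np.median(q[:,2]).round(4),'rect',np.round(r[0],1),np.round(r[1],1),round(r[2],1))
    # yoke
    u=(436,194) if f=='top0' else (187,158)
    m=(abs(U[:,0]-u[0])<26)&(abs(U[:,1]-u[1])<22)&(P[:,2]>.125)&(P[:,2]<.18)
    q=P[m]; print('yoke n',len(q))
    best=None
    rng=np.random.default_rng(0)
    for _ in range(800):
        a=q[rng.choice(len(q),3,False)]; n=np.cross(a[1]-a[0],a[2]-a[0]); l=np.linalg.norm(n)
        if l<1e-5: continue
        n/=l; n*=np.sign(n[2])
        if abs(n[2]-np.cos(.35))>.06: continue
        i=abs((q-a[0])@n)<.002
        if best is None or i.sum()>best.sum(): best=i
    qq=q[best]; c=qq.mean(0); n=np.linalg.svd(qq-c)[2][2]; n*=np.sign(n[2]); print('plane',len(qq),c,n,np.arccos(n[2]),'az downhill',np.arctan2(n[1],n[0]))
    d=z['d'][u[1]-1:u[1]+2,u[0]-1:u[0]+2]; print('disc',world(u,np.median(d),z['K'],z['T']), qq.min(0),qq.max(0))
    for t in ['receiver_cup','resistor_tube','plug_body']: pass
im=cv2.imread('pics/scene0.png'); a=cv2.resize(im[150:285,330:510],None,fx=4,fy=4,interpolation=cv2.INTER_CUBIC)[:,:400]
b=cv2.resize(im[145:245,140:240],(400,400),interpolation=cv2.INTER_CUBIC)
a=cv2.copyMakeBorder(a,0,600-a.shape[0],0,0,cv2.BORDER_CONSTANT); t=cv2.resize(cv2.imread('pics/top0.png')[160:240,395:475],(400,200)) if 0 else None
o=np.zeros((600,800,3),np.uint8); o[:,:400]=a; o[:400,400:]=b; o[400:,400:600]=cv2.resize(cv2.imread('pics/top0.png')[170:240,395:465],(200,200))
o[400:,600:]=cv2.resize(cv2.imread('pics/top0.png')[180:280,220:320],(200,200))
cv2.imwrite('pics/crop1.png',o)
```

```text
top0 desk z -1.9293574118561807e-05 0.003100559869990583
top0 L 0.006 930 zmed 0.0118 rect [527.6 186.7] [ 92.3 219.9] 84.4
top0 L 0.063 646 zmed 0.0765 rect [524.9 198. ] [ 50.1 200.8] 84.2
top0 L 0.1 18 zmed 0.1091 rect [492.1 192.8] [ 33.9 132.9] 78.1
top0 L 0.124 615 zmed 0.1355 rect [491.1 195.9] [ 53.9 137.9] 89.7
top0 S 0.006 463 zmed 0.0091 rect [470.6 387.4] [ 51.1 159.2] 87.5
top0 S 0.063 41 zmed 0.0703 rect [465.6 385.2] [ 31.7 143.4] 89.8
top0 S 0.1 96 zmed 0.1008 rect [472.2 387.2] [40.5 36.4] 1.1
yoke n 461
plane 365 [ 0.5956 -0.191   0.1525] [-0.3009  0.1371  0.9437] 0.33702549853802 az downhill 2.714050201671569
disc [[ 0.5916 -0.1875  0.1505]] [ 0.5651 -0.2187  0.1419] [ 0.6267 -0.1645  0.1627]
scene0 desk z 0.0009253540693939244 0.0031780451733800855
scene0 L 0.006 973 zmed 0.0128 rect [529.7 200.1] [ 70.1 222.4] 83.3
scene0 L 0.063 1123 zmed 0.0764 rect [527.1 198.3] [ 50.1 204.9] 84.4
scene0 L 0.1 346 zmed 0.1103 rect [492.9 201.4] [ 49.9 135.7] 84.7
scene0 L 0.124 646 zmed 0.1367 rect [493.3 201.2] [ 54.2 140.8] 85.2
scene0 S 0.006 606 zmed 0.01 rect [471.3 388.7] [ 51.4 163. ] 88.1
scene0 S 0.063 233 zmed 0.0746 rect [467.1 388.8] [ 36.1 146. ] 87.9
scene0 S 0.1 190 zmed 0.1007 rect [473.8 388.3] [39.1 44.1] 87.1
yoke n 368
plane 234 [ 0.5996 -0.1884  0.1538] [-0.3102  0.1399  0.9403] 0.3472144195367822 az downhill 2.7180234065338675
disc [[ 0.5796 -0.1936  0.1479]] [ 0.5659 -0.2163  0.1429] [ 0.6293 -0.1631  0.1636]
```

View pics/crop1.png

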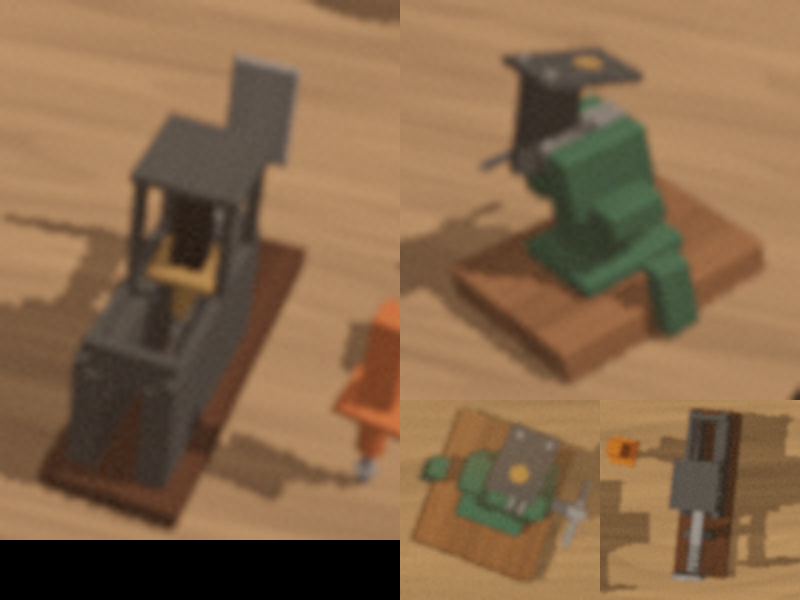

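The crop confirms rest L: its base measures 70x222 mm and the brass-flanged probe with the black handle sits under its roof. The yoke face shows its brass disc at top(436,195) and scene(187,160). I'll refine both frames and work out the first move.

```bash
cat >> h.py <<'E'
def go(target,az_y=None):
    """print fraction x y z spin from current pose; az_y in deg of tool y"""
    s=status.get_state(); R=s['orientation']; d=R.T@(np.asarray(target)-s['eef_pos'])/.8
    a=np.degrees(np.arctan2(R[1,1],R[0,1])); sp=0 if az_y is None else -((az_y-a+180)%360-180)/120
    print('t',round(s['t'],2),'tcp',s['eef_pos'].round(4),'azy',a.round(2),'q',s['qpos'].round(2),'F',s['contact_force'].round(1),'w',round(s['grip_width'],4),'tilt',R[:,2].round(3)); print('GO',d.round(4),'spin',round(sp,3))
E
python3 - <<'E'
from h import *
np.set_printoptions(precision=4,suppress=True)
a=np.radians(-5.7); ex=np.array([np.cos(a),np.sin(a)]); ey=np.array([-ex[1],ex[0]]); o=np.array([.559,.195])
for f in ['top0','scene0']:
    P,C,U=cloud(f); z=np.load('pics/'+f+'.npz')
    q=(P[:,:2]-o); X=q@ex; Y=q@ey; near=(abs(Y)<.05)&(X>-.16)&(X<.09)
    def rep(n,m):
        print(f,n,m.sum(),'X',np.percentile(X[m],[2,98])*1000,'Y',np.percentile(Y[m],[2,98])*1000,'z',np.median(P[m,2]), 'slope',np.polyfit(X[m],Y[m],1)[0] if m.sum()>5 else 0)
    rep('roof',near&(P[:,2]>.128)&(P[:,2]<.145)&(X>-.09))
    rep('plate',near&(P[:,2]>.09)&(X<-.1))
    rep('rails',near&(P[:,2]>.066)&(P[:,2]<.092)&(X>.005))
    rep('stoptop',near&(P[:,2]>.081)&(P[:,2]<.092)&(X>.04))
    rep('base',near&(P[:,2]>.006)&(P[:,2]<.018))
    h=cv2.cvtColor(z['p'],cv2.COLOR_RGB2HSV).astype(int)[U[:,1],U[:,0]]
    u=(436,195) if f=='top0' else (187,160)
    m=(abs(U[:,0]-u[0])<9)&(abs(U[:,1]-u[1])<7)&(h[:,1]>95)&(h[:,2]>100)&(P[:,2]>.14)&(h[:,0]>9)
    print('disc',m.sum(),U[m].mean(0),P[m].mean(0))
go([.46,-.2,.24],84.3)
E
```

```text
top0 roof 587 X [-55.9105  -0.51  ] Y [-26.8274  25.117 ] z 0.1356086005278323 slope -0.004528532008181862
top0 plate 64 X [-136.1875 -130.5272] Y [-18.443   16.3209] z 0.12603872902109664 slope 0.10660866105115122
top0 rails 339 X [ 6.5103 65.5416] Y [-25.1483  23.6687] z 0.07390222982039996 slope -0.008378731803644016
top0 stoptop 45 X [56.349  61.9056] Y [-21.678   20.1207] z 0.08485352642857846 slope 0.5162566677613085
top0 base 929 X [-135.5448   77.4217] Y [-35.294   32.3032] z 0.01182305445595977 slope -0.04633310513140328
disc 52 [436.1923 195.4808] [ 0.5883 -0.188   0.1497]
scene0 roof 574 X [-55.7086   1.8258] Y [-25.6277  26.6877] z 0.136770469985151 slope -0.0030884326838002255
scene0 plate 283 X [-134.1364 -128.0752] Y [-16.805   17.1977] z 0.11137375765137059 slope -0.26003131372282795
scene0 rails 566 X [ 7.4978 68.5739] Y [-23.5036  24.9564] z 0.0759171592397696 slope 0.026138493345811108
scene0 stoptop 107 X [56.1579 64.0055] Y [-21.7659  22.6376] z 0.08500646451141014 slope -0.12828719837182787
scene0 base 981 X [-133.0172   80.1388] Y [-31.6297  35.1459] z 0.012760243202145638 slope -0.13338456453278602
disc 43 [186.8605 159.2558] [ 0.5859 -0.1893  0.1495]
t 1.0 tcp [ 0.213  -0.5875  0.2416] azy 109.93 q [-0.96  0.38  0.01 -0.   -1.19 -0.26] F [ 0.5  0.9 -0.2] w 0.0869 tilt [ 0.  0. -1.]
GO [-0.4553  0.3502  0.0019] spin 0.214
```

Call:
drive_tool --motion "-0.455 0.35 0 0.214; -0.455 0.35 0 0.214; -0.455 0.35 0 0.214; -0.455 0.35 0 0.214; -0.455 0.35 0 0.214; -0.455 0.35 0 0.214; -0.455 0.35 0 0.214; -0.455 0.35 0 0.214; -0.455 0.35 0 0.214; -0.455 0.35 0 0.214; -0.455 0.35 0 0.214; -0.455 0.35 0 0.214" --gripper -1

```text
t: 2.2
eef_pos: [0.4598, -0.2001, 0.2415]
orientation: [[-0.995, 0.099, -0.0], [0.099, 0.995, -0.0], [0.0, -0.0, -1.0]]
contact_force: [-0.2, -0.9, 0.4]
grip_width: 0.0029
gripper_force: 0.0
```

Run:
```python
from h import *
a=np.radians(-5.7); ex=np.array([np.cos(a),np.sin(a)]); p=np.array([.559,.195])-.165*ex
print(p); go([*p,.24],84.3); go([*p,.115],84.3)
```

```text
[0.39481583 0.21138776]
t 2.2 tcp [ 0.4598 -0.2001  0.2415] azy 84.31 q [-0.09  0.17 -0.29  0.   -1.11 -1.58] F [-0.2 -0.9  0.4] w 0.0029 tilt [-0. -0. -1.]
GO [0.1318 0.5037 0.0019] spin 0.0
t 2.2 tcp [ 0.4598 -0.2001  0.2415] azy 84.31 q [-0.09  0.17 -0.29  0.   -1.11 -1.58] F [-0.2 -0.9  0.4] w 0.0029 tilt [-0. -0. -1.]
GO [0.1318 0.5037 0.1582] spin 0.0
```

Call:
drive_tool --motion "0.132 0.504 0 0; 0.132 0.504 0 0; 0.132 0.504 0 0; 0.132 0.504 0 0; 0.132 0.504 0 0; 0.132 0.504 0 0; 0.132 0.504 0 0; 0.132 0.504 0 0; 0.132 0.504 0 0; 0.132 0.504 0.158 0; 0.132 0.504 0.158 0; 0.132 0.504 0.158 0"

```text
t: 3.4
eef_pos: [0.3938, 0.2089, 0.1121]
orientation: [[-0.995, 0.103, -0.004], [0.103, 0.995, -0.003], [0.004, -0.004, -1.0]]
contact_force: [0.1, -0.2, 0.2]
grip_width: 0.0002
gripper_force: 0.0
```

Call:
drive_tool --motion "0 0 0 0; -0.01 0 0 0; -0.014 0 0 0; -0.018 0 0 0; -0.022 0 0 0; -0.026 0 0 0; -0.03 0 0 0; -0.03 0 0 0"

```text
t: 4.2
eef_pos: [0.4192, 0.2091, 0.1153]
orientation: [[-0.995, 0.1, 0.0], [0.1, 0.995, 0.0], [-0.0, 0.0, -1.0]]
contact_force: [-2.6, 0.3, 1.3]
grip_width: 0.0007
gripper_force: 1.1
```

Call:
drive_tool --motion "-0.006 0 0 0; -0.012 0 0 0; -0.018 0 0 0; -0.024 0 0 0; -0.03 0 0 0; -0.036 0 0 0; -0.042 0 0 0; -0.048 0 0 0; -0.054 0 0 0; -0.059 0 0 0; -0.062 0 0 0; -0.062 0 0 0"

```text
t: 5.4
eef_pos: [0.4687, 0.204, 0.1151]
orientation: [[-0.995, 0.101, -0.0], [0.101, 0.995, -0.0], [0.0, -0.0, -1.0]]
contact_force: [-3.7, 1.0, 3.4]
grip_width: 0.0005
gripper_force: 2.3
```

Call:
drive_tool --motion "-0.002 0 0 0; -0.004 0 0 0; -0.006 0 0 0; -0.006 0 0 0"

```text
t: 5.8
eef_pos: [0.4726, 0.2036, 0.115]
orientation: [[-0.995, 0.101, -0.002], [0.101, 0.995, -0.0], [0.002, -0.0, -1.0]]
contact_force: [-7.2, 3.0, 5.5]
grip_width: 0.0009
gripper_force: 3.8
```

Call:
drive_tool --motion "-0.003 0 0 0; -0.006 0 0 0; -0.006 0 0 0; -0.006 0 0 0"

```text
t: 6.2
eef_pos: [0.4729, 0.2031, 0.1148]
orientation: [[-0.995, 0.101, -0.01], [0.101, 0.995, -0.002], [0.01, -0.003, -1.0]]
contact_force: [-23.4, 9.5, 14.3]
grip_width: 0.0005
gripper_force: 12.1
```

Run:
```python
from h import *
cam('scene','s1')
im=cv2.imread('pics/s1.png'); cv2.imwrite('pics/s1c.png',cv2.resize(im[130:285,320:500],None,fx=3.5,fy=3.5,interpolation=cv2.INTER_CUBIC))
a=np.radians(-5.7); ex=np.array([np.cos(a),np.sin(a)]); ey=np.array([-ex[1],ex[0]])
P,C,U=cloud('s1'); q=P[:,:2]-[.559,.195]; X=q@ex; Y=q@ey
for lo,hi in[(.072,.08),(.09,.13)]:
    m=(X>.004)&(X<.056)&(abs(Y)<.024)&(P[:,2]>lo)&(P[:,2]<hi)
    if m.sum(): print(m.sum(),np.percentile(X[m],[2,98]),np.percentile(Y[m],[2,98]),P[m,2].max())
go(status.get_state()['eef_pos'])
```

```text
228 [0.00817918 0.04659672] [-0.02329541  0.02328993] 0.07997199590474091
237 [0.02600696 0.04357979] [-0.00798262  0.0093372 ] 0.12776873209600031
t 6.25 tcp [0.4729 0.2031 0.1148] azy 84.2 q [ 0.72  0.34 -0.42 -0.01 -0.82 -2.39] F [-23.3   8.6  13.5] w 0.0006 tilt [-0.01  -0.002 -1.   ]
GO [0. 0. 0.] spin 0
```

View pics/s1c.png

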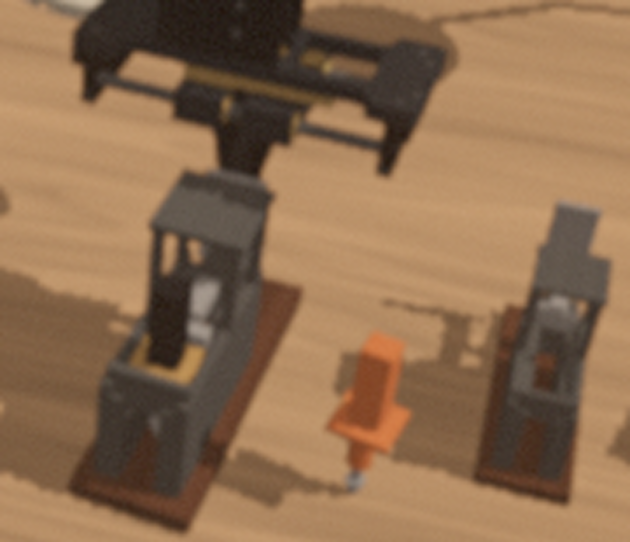

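The probe now stands clear of the roof at rest x about 35 mm, at crop (165,330), and the slide is at its hard stop. Next I retreat, rise and open.

Call:
drive_tool --motion "0.015 0 0 0; 0.035 0 0 0; 0.055 0 0 0; 0.075 0 0 0; 0.095 0 0 0; 0.095 0 -0.15 0; 0.095 0 -0.15 0; 0.095 0 -0.15 0; 0.095 0 -0.15 0"

```text
t: 7.15
eef_pos: [0.4049, 0.2123, 0.239]
orientation: [[-0.995, 0.1, 0.008], [0.1, 0.995, 0.006], [-0.008, 0.007, -1.0]]
contact_force: [0.8, -0.1, 0.6]
grip_width: 0.0001
gripper_force: 0.0
```

Run:
```python
from h import *
a=np.radians(-5.7); ex=np.array([np.cos(a),np.sin(a)]); p=np.array([.559,.195])+.0345*ex
go([*p,.235],84.3); go([*p,.109],84.3)
```

```text
t 7.15 tcp [0.4049 0.2123 0.239 ] azy 84.27 q [ 0.84  0.09 -0.39  0.   -1.07 -2.51] F [ 0.8 -0.1  0.6] w 0.0001 tilt [ 0.008  0.006 -1.   ]
GO [-0.2369 -0.0023  0.0068] spin -0.0
t 7.15 tcp [0.4049 0.2123 0.239 ] azy 84.27 q [ 0.84  0.09 -0.39  0.   -1.07 -2.51] F [ 0.8 -0.1  0.6] w 0.0001 tilt [ 0.008  0.006 -1.   ]
GO [-0.2357 -0.0035  0.1643] spin -0.0
```

Call:
drive_tool --motion "-0.237 -0.002 0 0; -0.237 -0.002 0 0; -0.237 -0.002 0 0; -0.237 -0.002 0 0; -0.237 -0.002 0 0; -0.237 -0.002 0 0; -0.237 -0.002 0 0" --gripper 1

```text
t: 7.85
eef_pos: [0.5901, 0.1899, 0.2341]
orientation: [[-0.995, 0.1, -0.001], [0.1, 0.995, -0.001], [0.001, -0.001, -1.0]]
contact_force: [-1.5, 0.0, -0.4]
grip_width: 0.0484
gripper_force: 0.0
```

Run:
```python
from h import *
a=np.radians(-5.7); ex=np.array([np.cos(a),np.sin(a)]); ey=np.array([-ex[1],ex[0]]); p=np.array([.559,.195])+.0345*ex
for n in ['top','scene']:
    cam(n,'g_'+n); P,C,U=cloud('g_'+n); q=P[:,:2]-[.559,.195]; X=q@ex; Y=q@ey
    for lo,hi in[(.09,.14)]:
        m=(X>.006)&(X<.056)&(abs(Y)<.024)&(P[:,2]>lo)&(P[:,2]<hi)
        if m.sum(): print(n,m.sum(),np.percentile(X[m],[2,98]),np.percentile(Y[m],[2,98]),P[m,2].max())
    m=(X<-.1)&(X>-.15)&(abs(Y)<.02)&(P[:,2]>.1)&(P[:,2]<.14)
    if m.sum(): print('plate',m.sum(),np.percentile(X[m],[2,98]))
go([*p,.106],84.3)
```

```text
plate 59 [-0.1363448  -0.13037939]
scene 239 [0.02649007 0.0432956 ] [-0.00790753  0.00931578] 0.12870795179392402
plate 151 [-0.13340065 -0.12766862]
t 7.95 tcp [0.5899 0.1903 0.2353] azy 84.3 q [ 0.57  0.38 -0.02  0.   -1.18 -2.24] F [-0.3 -0.  -0.6] w 0.0563 tilt [ 0.  0. -1.]
GO [-0.0041  0.002   0.1616] spin 0.0
```

Call:
drive_tool --motion "-0.004 0.001 0.04 0; -0.004 0.001 0.08 0; -0.004 0.001 0.115 0; -0.004 0.001 0.14 0; -0.004 0.001 0.161 0; -0.004 0.001 0.161 0; -0.004 0.001 0.161 0"

```text
t: 8.65
eef_pos: [0.594, 0.1911, 0.1073]
orientation: [[-0.995, 0.099, 0.001], [0.099, 0.995, 0.0], [-0.001, 0.0, -1.0]]
contact_force: [0.4, 0.4, 0.6]
grip_width: 0.0867
gripper_force: 0.0
```

Call:
drive_tool --motion "0 0 0 0; 0 0 0 0; 0 0 0 0; 0 0 0 0; 0 0 0 0; 0 0 0 0; 0 0 0 0; 0 0 0 0; 0 0 0 0; 0 0 0 0; 0 0 0 0; 0 0 0 0" --gripper -1

```text
t: 9.85
eef_pos: [0.5942, 0.1909, 0.1063]
orientation: [[-0.995, 0.1, 0.0], [0.1, 0.995, 0.0], [-0.0, 0.0, -1.0]]
contact_force: [0.0, 0.4, -0.3]
grip_width: 0.0178
gripper_force: 30.0
```

Call:
drive_tool --motion "0 0 -0.01 0; 0 0 -0.02 0; 0 0 -0.03 0; 0 0 -0.041 0; 0 0 -0.041 0; 0 0 -0.041 0; 0 0 -0.041 0; 0 0 -0.041 0"

```text
t: 10.65
eef_pos: [0.5938, 0.1905, 0.1386]
orientation: [[-0.995, 0.1, -0.001], [0.1, 0.995, -0.0], [0.001, -0.001, -1.0]]
contact_force: [-0.4, 0.6, -0.9]
grip_width: 0.0172
gripper_force: 30.0
```

Call:
drive_tool --motion "-0.006 0 0 0; -0.012 0 0 0; -0.016 0 0 0; -0.019 0 0 0; -0.022 0 0 0; -0.025 0 0 0; -0.028 0 0 0; -0.031 0 0 0; -0.031 0 0 0"

```text
t: 11.55
eef_pos: [0.6162, 0.1881, 0.1388]
orientation: [[-0.995, 0.101, -0.006], [0.101, 0.995, -0.001], [0.006, -0.002, -1.0]]
contact_force: [-6.6, 1.7, 1.9]
grip_width: 0.0179
gripper_force: 30.0
```

Run:
```python
from h import *
cam('scene','s2')
im=cv2.imread('pics/s2.png'); cv2.imwrite('pics/s2c.png',cv2.resize(im[150:285,320:460],None,fx=4,fy=4,interpolation=cv2.INTER_CUBIC))
go(status.get_state()['eef_pos'])
```

```text
t 11.6 tcp [0.6163 0.188  0.1388] azy 84.23 q [ 0.55  0.5  -0.07 -0.   -1.   -2.22] F [-6.5  2.4  2.4] w 0.0177 tilt [-0.006 -0.001 -1.   ]
GO [0. 0. 0.] spin 0
```

View pics/s2c.png

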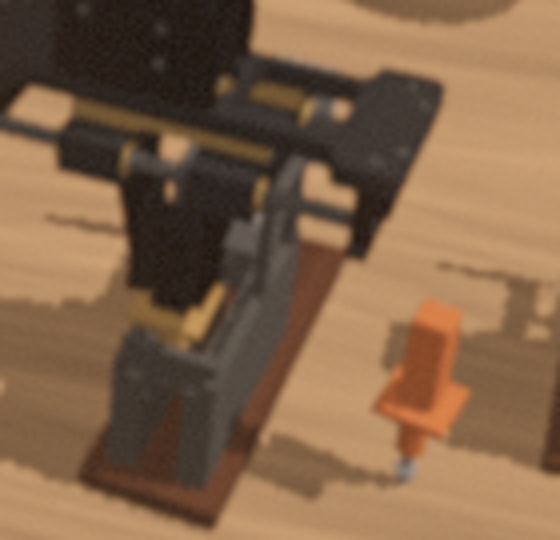

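Call:
drive_tool --motion "-0.003 0 0 0; -0.006 0 0 0; -0.009 0 0 0; -0.012 0 0 0; -0.015 0 0 0; -0.016 0 0 0; -0.016 0 0 0; -0.016 0 0 0"

```text
t: 12.4
eef_pos: [0.6284, 0.1868, 0.138]
orientation: [[-0.995, 0.101, -0.008], [0.101, 0.995, -0.001], [0.007, -0.002, -1.0]]
contact_force: [-6.7, 2.9, 0.3]
grip_width: 0.0177
gripper_force: 30.0
```

Call:
drive_tool --motion "0.006 0 -0.004 0; 0.015 0 -0.02 0; 0.02 0 -0.07 0; 0.02 0 -0.12 0; 0.02 0 -0.15 0; 0.02 0 -0.15 0; 0.02 0 -0.15 0"

```text
t: 13.1
eef_pos: [0.6153, 0.1885, 0.2601]
orientation: [[-0.995, 0.1, 0.002], [0.1, 0.995, 0.001], [-0.001, 0.002, -1.0]]
contact_force: [-0.7, -0.5, -1.6]
grip_width: 0.0176
gripper_force: 30.0
```

```bash
cat >> h.py <<'E'
def tilt(n,tag):
    """fit flange plane from cloud near tcp: brass colour"""
    s=status.get_state(); cam(n,tag); P,C,U=cloud(tag)
    h=cv2.cvtColor(C[None],cv2.COLOR_RGB2HSV)[0].astype(int)
    d=P-s['eef_pos']; m=(np.linalg.norm(d[:,:2],axis=1)<.05)&(d[:,2]<-.015)&(d[:,2]>-.1)
    b=m&(h[:,1]>110)&(h[:,2]>60)&(h[:,0]>10)&(h[:,0]<28)
    return P,C,U,m,b,h,s
E
python3 - <<'E'
from h import *
np.set_printoptions(precision=4,suppress=True)
for n in ['scene','top','wrist']:
    P,C,U,m,b,h,s=tilt(n,'t_'+n); R=s['orientation']; D=(P-s['eef_pos'])@R
    print(n,m.sum(),b.sum()); q=D[b]
    if len(q)>5: print(np.percentile(q,[3,50,97],axis=0)*1000)
go(s['eef_pos'])
A=cv2.imread('pics/t_scene.png'); u=U
c=imaging.calibration('scene'); T=np.linalg.inv(c['T']); k=c['camera_matrix']; x=T@np.r_[s['eef_pos'],1]; uu=int(k[0,0]*x[0]/-x[2]+k[0,2]); vv=int(k[1,1]*-x[1]/-x[2]+k[1,2]); print(uu,vv)
o=np.zeros((400,800,3),np.uint8); o[:,:400]=cv2.resize(A[max(vv-30,0):vv+50,uu-40:uu+40],(400,400),interpolation=cv2.INTER_CUBIC); o[:250,400:]=cv2.resize(cv2.imread('pics/t_wrist.png'),(400,250)); cv2.imwrite('pics/s3.png',o)
E
```

```text
scene 346 254
[[ -9.0376 -16.7223  17.6543]
 [  2.2302   1.642   32.6846]
 [ 22.0112  15.8964  59.4959]]
top 38 24
[[22.8185 -0.7736 23.5466]
 [26.8937  8.527  26.2784]
 [29.5911 14.8107 30.4502]]
wrist 1790 1449
[[  7.9248 -16.2736  18.125 ]
 [ 23.0502   0.1464  26.5036]
 [ 29.7323  15.9059  54.631 ]]
t 13.25 tcp [0.6148 0.1881 0.2574] azy 84.24 q [ 0.55  0.41  0.08 -0.   -1.25 -2.22] F [ 0.6 -0.1 -1.3] w 0.0176 tilt [-0.003 -0.001 -1.   ]
GO [ 0.0001  0.     -0.0004] spin 0
369 152
```

View pics/s3.png

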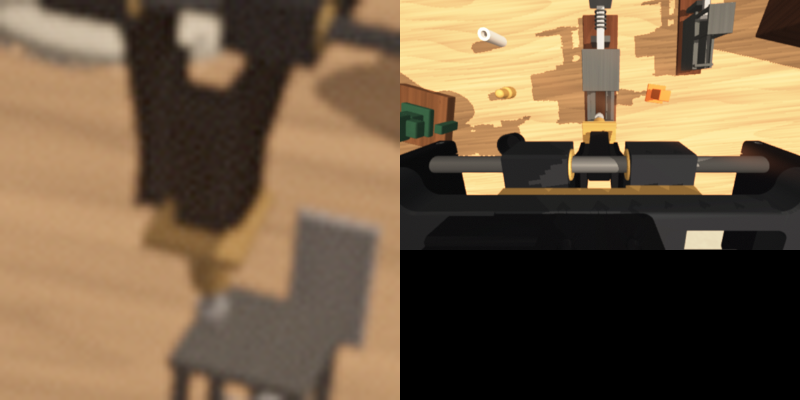

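```bash
cat > fit.py <<'E'
from h import *
np.set_printoptions(precision=4,suppress=True)
def fitplanes(tag,s,ths=(10,32)):
    P,C,U=cloud(tag); R=s['orientation']; D=(P-s['eef_pos'])@R*1000
    h=cv2.cvtColor(C[None],cv2.COLOR_RGB2HSV)[0].astype(int)
    m=(abs(D[:,1])<19)&(D[:,0]>-30)&(D[:,0]<36)&(D[:,2]>12)&(D[:,2]<95)&(h[:,1]>90)&(h[:,0]>8)&(h[:,0]<30)
    q=D[m]
    # body frame matching: residual of points to predicted probe surface over (theta, grip height g)
    from scipy.optimize import least_squares
    boxes=[(np.array([0,0,2.5]),np.array([17,17,2.5])),(np.array([0,0,-14]),np.array([7,7,14]))]
    def res(p):
        th,g,x0=p; c,sn=np.cos(th),np.sin(th)
        # probe z axis in tool = (-sn,0,-c); probe x axis (perp) = (-c,0,sn)
        zt=np.array([-sn,0,-c]); xt=np.array([-c,0,sn]); v=q-[x0,0,0]
        L=np.c_[v@xt,v[:,1],v@zt+g]
        r=[]
        for c0,hs in boxes:
            e=abs(L-c0)-hs; r.append(np.linalg.norm(np.maximum(e,0),axis=1)+np.minimum(e.max(1),0))
        r=np.array(r); return r[np.argmin(abs(r),0),np.arange(len(q))]
    best=min((least_squares(res,[t,36,0],loss='soft_l1',f_scale=1.) for t in np.radians([8,14,20,26])),key=lambda r:r.cost)
    return len(q),np.degrees(best.x[0]),best.x[1:],np.sqrt(np.median(best.fun**2)), best.cost
E
python3 - <<'E'
from fit import *
s=status.get_state(); s['orientation']=s['orientation']
for n in ['wrist','scene']:
    s=status.get_state(); cam(n,'u_'+n); print(n,*fitplanes('u_'+n,s))
P,C,U=cloud('u_wrist'); D=(P-s['eef_pos'])@s['orientation']*1000
h=cv2.cvtColor(C[None],cv2.COLOR_RGB2HSV)[0].astype(int)
m=(abs(D[:,1])<15)&(D[:,0]>10)&(D[:,0]<32)&(D[:,2]>15)&(D[:,2]<36)&(h[:,1]>90)
q=D[m]
for x in range(8,34,2):
    k=q[abs(q[:,0]-x)<1]
    if len(k): print(x,len(k),np.percentile(k[:,2],[5,50,95]))
E
```

```text
wrist 1512 14.496553560258565 [27.3165 15.3585] 0.47205717101784356 1004.4862408228859
scene 345 -8.920894044551579 [26.2579 11.3511] 2.976351438550207 999.5588731350016
10 48 [15.7441 18.2638 30.3759]
12 50 [15.7767 29.1774 30.4411]
14 48 [28.054  28.7961 29.5837]
16 42 [27.0459 27.9446 28.9376]
18 66 [16.1465 27.1969 28.149 ]
20 150 [22.6603 25.9514 27.698 ]
22 139 [25.4771 26.5184 27.4584]
24 138 [24.9635 25.8709 27.0191]
26 147 [24.4861 25.3405 26.227 ]
28 153 [23.9317 24.8411 26.0449]
30 144 [24.6931 26.7035 28.8455]
```

Call:
drive_tool --motion "0 0 0.05 0; 0 0 0.1 0; 0 0 0.149 0; 0 0 0.149 0; -0.01 0 0.149 0; -0.015 0 0.149 0; -0.019 0 0.149 0; -0.022 0 0.149 0; -0.025 0 0.149 0; -0.028 0 0.149 0; -0.028 0 0.149 0; -0.028 0 0.149 0"

```text
t: 14.55
eef_pos: [0.6362, 0.1867, 0.141]
orientation: [[-0.995, 0.101, -0.004], [0.101, 0.995, 0.001], [0.004, 0.001, -1.0]]
contact_force: [-6.2, 2.0, -2.2]
grip_width: 0.0174
gripper_force: 30.0
```

Call:
drive_tool --motion "0.006 0 -0.004 0; 0.015 0 -0.02 0; 0.02 0 -0.07 0; 0.02 0 -0.12 0; 0.02 0 -0.15 0; 0.02 0 -0.15 0; 0.02 0 -0.15 0; 0.02 0 -0.15 0"

```text
t: 15.35
eef_pos: [0.6212, 0.1875, 0.259]
orientation: [[-0.995, 0.1, -0.002], [0.1, 0.995, -0.001], [0.002, -0.001, -1.0]]
contact_force: [-0.3, -0.4, -2.1]
grip_width: 0.018
gripper_force: 30.0
```

```bash
cat > prof.py <<'E'
from h import *
np.set_printoptions(precision=2,suppress=True)
import sys
s=status.get_state(); cam('wrist',sys.argv[1])
P,C,U=cloud(sys.argv[1]); D=(P-s['eef_pos'])@s['orientation']*1000
h=cv2.cvtColor(C[None],cv2.COLOR_RGB2HSV)[0].astype(int)
q=D[(abs(D[:,1])<15)&(D[:,0]>6)&(D[:,0]<36)&(D[:,2]>10)&(D[:,2]<70)&(h[:,1]>90)]
rows=[(x,np.median(k[:,2])) for x in range(8,34,2) for k in [q[(abs(q[:,0]-x)<1)&(q[:,2]<36)]] if len(k)>4]
print(np.array(rows).T)
f=q[(q[:,0]>20)&(q[:,0]<28.5)&(q[:,2]<32)]
A=np.c_[f[:,0],np.ones(len(f))]; p=np.linalg.lstsq(A,f[:,2],rcond=None)[0]
k=abs(A@p-f[:,2])<1.2; p=np.linalg.lstsq(A[k],f[k,2],rcond=None)[0]; print('tilt from flange top deg',np.degrees(np.arctan(-p[0])),k.sum())
e=q[q[:,2]>27+0]; print('deep pts',len(e), [ (z,np.percentile(e[abs(e[:,2]-z)<2,0],95).round(1)) for z in range(28,70,4) if (abs(e[:,2]-z)<2).sum()>3])
go(s['eef_pos'])
E
python3 prof.py w3
```

```text
[[ 8.   10.   12.   14.   16.   18.   20.   22.   24.   26.   28.   30.
  32.  ]
 [31.23 30.17 29.5  28.91 28.   27.26 26.29 25.35 24.41 23.96 23.34 22.48
  22.64]]
tilt from flange top deg 13.088199451292333 362
deep pts 419 [(28, np.float64(19.1)), (32, np.float64(12.1)), (44, np.float64(30.9)), (48, np.float64(32.2)), (52, np.float64(33.6)), (56, np.float64(34.5))]
t 15.4 tcp [0.62 0.19 0.26] azy 84.24 q [ 0.54  0.42  0.1  -0.   -1.26 -2.21] F [ 0.3 -0.5 -1.3] w 0.0177 tilt [-0. -0. -1.]
GO [ 0. -0. -0.] spin 0
```

Call:
drive_tool --motion "0 0 -0.05 -0.07; 0.005 -0.04 -0.05 -0.14; 0.01 -0.1 -0.05 -0.21; 0.015 -0.15 -0.05 -0.28; 0.02 -0.2 -0.05 -0.35; 0.025 -0.25 -0.05 -0.42; 0.03 -0.3 -0.05 -0.49; 0.03 -0.35 -0.05 -0.56; 0.03 -0.4 -0.05 -0.63; 0.03 -0.43 -0.05 -0.7; 0.03 -0.46 -0.05 -0.77; 0.03 -0.46 -0.05 -0.84"

```text
t: 16.6
eef_pos: [0.5602, -0.1785, 0.2983]
orientation: [[0.09, -0.996, -0.003], [-0.996, -0.09, -0.0], [0.0, 0.003, -1.0]]
contact_force: [0.2, 0.4, -1.6]
grip_width: 0.0177
gripper_force: 30.0
```

Run:
```python
from fit import *
go([.56,-.176,.30],245.6)
s=dict(np.load('pics/w3.npz')); 
st={'eef_pos':np.array([.6212,.1875,.2582]),'orientation':np.array([[-.995,.1,0],[.1,.995,0],[0,0,-1.]])}
print(fitplanes('w3',st))
```

```text
t 16.6 tcp [ 0.5602 -0.1785  0.2983] azy -174.81 q [-0.03  0.29  0.01  0.   -1.29  0.12] F [ 0.2  0.4 -1.6] w 0.0177 tilt [-0.003 -0.    -1.   ]
GO [-0.0031 -0.     -0.0021] spin -0.503
(1733, np.float64(21.61128460443444), array([34.1149,  5.2249]), np.float64(0.3864943148479547), np.float64(1138.2074657753783))
```

Call:
drive_tool --motion "0 0 0 -0.07; 0 0 0 -0.14; 0 0 0 -0.21; 0 0 0 -0.28; 0 0 0 -0.35; 0 0 0 -0.42; 0 0 0 -0.49; 0 0 0 -0.501; 0 0 0 -0.501; 0 0 0 -0.501"

```text
t: 17.6
eef_pos: [0.561, -0.1759, 0.2994]
orientation: [[0.907, -0.422, -0.001], [-0.422, -0.907, 0.0], [-0.001, 0.0, -1.0]]
contact_force: [0.5, 0.4, -1.3]
grip_width: 0.0178
gripper_force: 30.0
```

Run:
```python
from fit import *
for i in range(2):
    s=status.get_state(); cam('wrist','y%d'%i); n,th,(g,x0),r,c=fitplanes('y%d'%i,s); print(n,th,g,x0,r)
L=(g+52); t=np.radians(th); tip=np.array([x0+L*np.sin(t),0,L*np.cos(t)])/1000
W=s['eef_pos']+s['orientation']@tip; print('tip tool',tip,'world',W)
# yoke plane & disc from wrist view
P,C,U=cloud('y1'); 
m=(np.linalg.norm(P[:,:2]-[.587,-.1885],axis=1)<.03)&(P[:,2]>.13)&(P[:,2]<.17); q=P[m]; print('yoke pts',m.sum())
h=cv2.cvtColor(C[None],cv2.COLOR_RGB2HSV)[0].astype(int)
b=m&(h[:,1]>95)&(h[:,2]>100)&(h[:,0]>9)&(h[:,0]<30)&(np.linalg.norm(P[:,:2]-[.587,-.1885],axis=1)<.018)
if b.sum(): print('disc',b.sum(),P[b].mean(0),np.percentile(P[b],[3,97],axis=0))
for tname in ['yoke','probe_tip']:
    for cn in ['wrist']: print(tname,imaging.place_of(cn,tname)[:2])
cam('scene','ys'); im=cv2.imread('pics/ys.png'); w=cv2.imread('pics/y1.png')
o=np.zeros((600,800,3),np.uint8); o[:400,:400]=cv2.resize(im[90:190,140:240],(400,400),interpolation=cv2.INTER_CUBIC); o[:250,400:]=cv2.resize(w,(400,250)); o[250:600,400:]=cv2.resize(w[80:255,220:420],(400,350)); cv2.imwrite('pics/s4.png',o)
go(s['eef_pos'])
```

```text
1739 22.247034946788695 26.393742908950212 14.231450970587035 0.49763799129337727
1729 20.157076782930964 29.74129603126746 5.1730122711491955 0.5281414396149877
tip tool [0.0333 0.     0.0767] world [ 0.5912 -0.19    0.2228]
yoke pts 1416
disc 131 [ 0.5906 -0.1875  0.1511] [[ 0.585  -0.1942  0.1487]
 [ 0.5958 -0.1801  0.1536]]
yoke [{'uv': [319.5, 167.2], 'conf': 0.77}]
probe_tip [{'uv': [323.3, 171.3], 'conf': 0.58}]
t 17.85 tcp [ 0.5611 -0.1759  0.2999] azy -114.87 q [-0.03  0.29  0.01 -0.   -1.29  1.17] F [ 0.7  0.2 -0.9] w 0.0174 tilt [-0.  0. -1.]
GO [-0.0001  0.0001  0.0004] spin 0
```

View pics/s4.png

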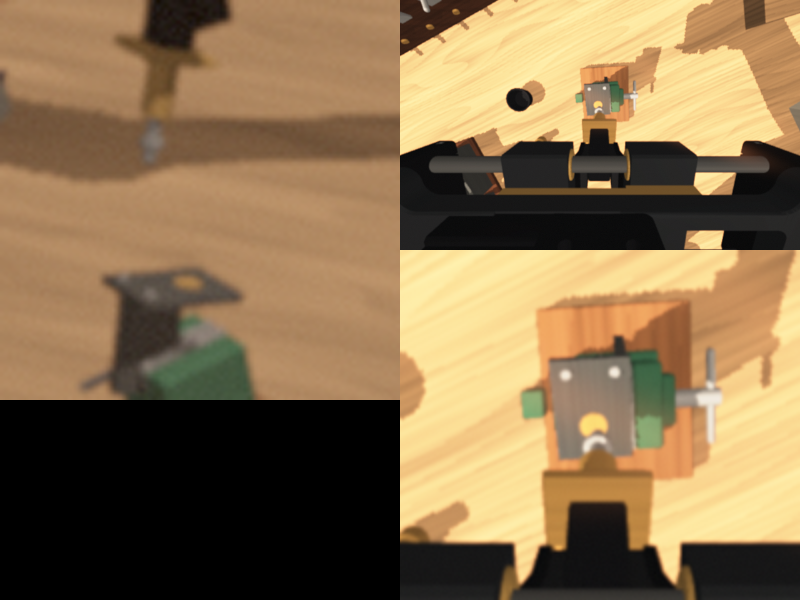

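Run:
```python
from fit import *
st=status.get_state(); R=st['orientation']
for tag in ['y1','ys','y0']:
    P,C,U=cloud(tag); D=(P-st['eef_pos'])@R*1000
    for lo,hi in [(44,50),(50,56),(56,62),(62,66),(66,70),(70,74),(74,78),(78,82),(82,86),(86,92)]:
        m=(abs(D[:,1])<12)&(abs(D[:,0]-(D[:,2]*.36+4))<14)&(D[:,2]>lo)&(D[:,2]<hi)
        if m.sum()>1: print(tag,lo,m.sum(),D[m].mean(0),'x',np.percentile(D[m,0],[5,95]),'uv',U[m].mean(0))
```

```text
y1 44 65 [29.6209  0.9073 47.2322] x [28.297  30.8649] uv [318.8462 187.0615]
y1 50 90 [31.0842  0.6957 52.9194] x [27.7951 33.2569] uv [318.5222 183.4556]
y1 56 19 [31.1997  0.7773 56.7337] x [27.8078 33.6663] uv [318.6316 182.3158]
y1 62 7 [32.9193  0.7491 65.3152] x [32.2954 33.5582] uv [318.5714 178.    ]
y1 66 77 [34.7281  0.7917 68.6569] x [32.2153 37.1495] uv [318.6234 174.9091]
y1 70 28 [33.7487  0.4283 70.6053] x [30.4667 37.4051] uv [318.1429 175.7857]
y1 74 10 [37.664   0.7102 76.7536] x [37.2771 38.1164] uv [318.5 169.6]
ys 44 27 [25.7884 -3.5635 46.7992] x [18.6507 30.6434] uv [179.2963 112.3333]
ys 50 28 [28.4201 -3.478  52.8992] x [22.2783 32.8448] uv [178.6429 115.75  ]
ys 56 12 [28.7617 -2.981  58.4226] x [23.9894 31.9954] uv [178.9167 118.4167]
ys 62 8 [31.4345 -0.6499 64.4278] x [29.393  33.4962] uv [177.625 121.375]
ys 66 12 [34.5892 -0.8427 68.372 ] x [30.7745 37.6545] uv [176.5833 123.8333]
ys 70 8 [32.8919 -2.7984 71.4962] x [30.1137 35.863 ] uv [178.25  125.375]
ys 74 9 [35.3376 -0.7879 75.9301] x [30.8631 38.7978] uv [177.     127.5556]
ys 78 2 [35.1359 -1.1257 78.9338] x [34.8101 35.4617] uv [177.5 129. ]
y0 44 63 [29.4594  0.821  47.1452] x [28.3285 30.8116] uv [318.6667 187.2857]
y0 50 90 [30.9042  0.7716 52.9772] x [27.5887 33.0357] uv [318.5778 183.6556]
y0 56 22 [31.7119  0.5601 56.8681] x [27.8974 33.5913] uv [318.2727 181.5455]
y0 62 7 [32.8619  0.8968 65.471 ] x [32.2815 33.395 ] uv [318.7143 178.    ]
y0 66 64 [34.7839  0.7043 68.7103] x [32.6912 36.8687] uv [318.4531 174.7812]
y0 70 40 [33.6563  0.8194 70.8845] x [30.3788 37.4265] uv [318.6 175.8]
y0 74 8 [37.4302  0.6577 77.3028] x [37.1537 37.9584] uv [318.375 169.75 ]
y0 78 2 [37.9113  1.1501 78.1042] x [37.9063 37.9162] uv [319. 169.]
```

Run:
```python
from h import *
s=status.get_state(); R=s['orientation']; disc=np.array([.587,-.188,.1495]); tip=np.array([.0363,0,.0798]); a=R@np.array([.342,0,.94])
print('above'); go(disc-R@tip-.012*a); go(disc-R@tip)
```

```text
above
t 17.85 tcp [ 0.5611 -0.1759  0.2999] azy -114.87 q [-0.03  0.29  0.01 -0.   -1.29  1.17] F [ 0.7  0.2 -0.9] w 0.0174 tilt [-0.  0. -1.]
GO [-0.0148  0.0001  0.0742] spin 0
t 17.85 tcp [ 0.5611 -0.1759  0.2999] azy -114.87 q [-0.03  0.29  0.01 -0.   -1.29  1.17] F [ 0.7  0.2 -0.9] w 0.0174 tilt [-0.  0. -1.]
GO [-0.0097  0.0001  0.0883] spin 0
```

Call:
drive_tool --motion "-0.015 0 0.02 0; -0.015 0 0.04 0; -0.015 0 0.06 0; -0.015 0 0.07 0; -0.015 0 0.074 0; -0.015 0 0.074 0; -0.015 0 0.074 0; -0.015 0 0.074 0"

```text
t: 18.65
eef_pos: [0.5507, -0.1709, 0.2416]
orientation: [[0.908, -0.42, 0.002], [-0.42, -0.908, -0.0], [0.002, -0.0, -1.0]]
contact_force: [0.5, 0.5, -2.2]
grip_width: 0.0177
gripper_force: 30.0
```

Run:
```python
from fit import *
s=status.get_state(); R=s['orientation']
cam('wrist','z1'); cam('scene','zs'); cam('top','zt')
print(fitplanes('z1',s)); go(s['eef_pos'])
for tag in ['z1','zs']:
    P,C,U=cloud(tag); D=(P-s['eef_pos'])@R*1000
    for lo,hi in [(62,66),(66,70),(70,74),(74,78),(78,82),(82,86)]:
        m=(abs(D[:,1])<6)&(abs(D[:,0]-(D[:,2]*.36+6))<7)&(D[:,2]>lo)&(D[:,2]<hi)
        if m.sum()>1: print(tag,lo,m.sum(),D[m].mean(0),'uv',U[m].mean(0))
    h=cv2.cvtColor(C[None],cv2.COLOR_RGB2HSV)[0].astype(int)
    b=(np.linalg.norm(P[:,:2]-[.587,-.1885],axis=1)<.016)&(abs(P[:,2]-.15)<.012)&(h[:,1]>95)&(h[:,2]>90)&(h[:,0]>9)&(h[:,0]<30)
    if b.sum(): print('disc in tool',b.sum(),D[b].mean(0),np.percentile(D[b],[4,96],axis=0))
o=np.zeros((600,800,3),np.uint8); o[:,:400]=cv2.resize(cv2.imread('pics/zs.png')[115:175,167:207],(400,600),interpolation=cv2.INTER_CUBIC); o[:400,400:]=cv2.resize(cv2.imread('pics/z1.png')[110:230,260:380],(400,400),interpolation=cv2.INTER_CUBIC); cv2.imwrite('pics/s5.png',o)
```

```text
(1735, np.float64(22.42155199577903), array([26.4638, 14.0824]), np.float64(0.5067726588080852), np.float64(1590.5608113957721))
t 18.8 tcp [ 0.5505 -0.1709  0.2413] azy -114.83 q [-0.02  0.3  -0.12  0.   -1.15  1.16] F [-0.8 -0.1 -1.7] w 0.018 tilt [ 0.001 -0.    -1.   ]
GO [ 0.0003 -0.0001 -0.0004] spin 0
z1 62 7 [32.964   0.4547 65.2647] uv [318.2857 178.    ]
z1 66 91 [34.6052  0.8243 68.5595] uv [318.7692 175.1429]
z1 70 14 [34.252  -0.6372 70.8329] uv [316.8571 175.1429]
z1 74 10 [37.7843  0.6238 76.2638] uv [318.5 169.6]
disc in tool 270 [41.7364  0.0999 90.8794] [[36.044  -7.9984 88.3679]
 [47.2832 13.6051 93.1589]]
zs 62 5 [29.9597 -1.2509 64.1488] uv [189.4 146. ]
zs 66 12 [33.4544 -0.7539 68.2608] uv [188.0833 148.3333]
zs 70 8 [33.1787 -2.1348 71.6194] uv [188.875 150.   ]
zs 74 6 [35.5418 -1.3101 75.9708] uv [188.     152.1667]
zs 78 3 [35.7917 -0.453  79.6913] uv [188.     153.6667]
disc in tool 35 [40.8351 -0.1544 91.3771] [[ 26.8293 -12.5225  88.2426]
 [ 49.3899  15.3033  95.6622]]
```

View pics/s5.png

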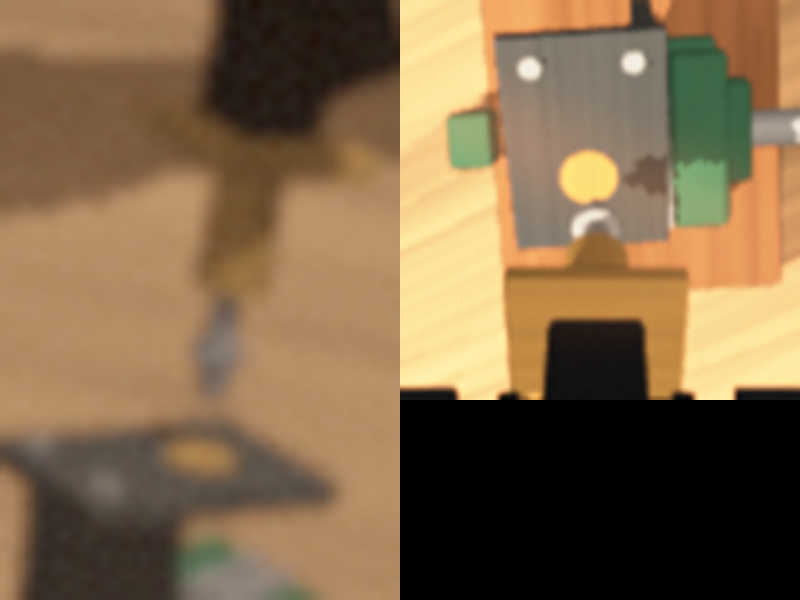

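Run:
```python
from fit import *
s=status.get_state(); R=s['orientation']
for tag,c,r in [('z1',(316.4,163),6),('zs',(187.2,160.6),3),('zt',(436.2,195.5),4)]:
    P,C,U=cloud(tag); D=(P-s['eef_pos'])@R*1000
    h=cv2.cvtColor(C[None],cv2.COLOR_RGB2HSV)[0].astype(int)
    b=(abs(U-c).max(1)<r+6)&(h[:,1]>100)&(h[:,2]>110)&(h[:,0]>9)&(h[:,0]<30)&(np.linalg.norm(U-c,axis=1)<r+3)&(abs(P[:,2]-.15)<.008)
    print(tag,b.sum(),D[b].mean(0),U[b].mean(0),np.percentile(U[b],[4,96],axis=0).ravel(),'W',P[b].mean(0))
```

```text
z1 231 [42.0783 -1.3494 90.4445] [316.1905 162.4113] [309. 156. 324. 169.] W [ 0.5893 -0.1873  0.1508]
zs 33 [40.2126  1.2096 91.4438] [186.8182 159.303 ] [184. 156. 190. 162.] W [ 0.5865 -0.1889  0.1498]<stdin>:7: RuntimeWarning: Mean of empty slice.
  ret = um.true_divide(
Traceback (most recent call last):
IndexError: index 0 is out of bounds for axis 0 with size 0
```

Call:
drive_tool --motion "0.001 0 0.003 0; 0.002 0 0.006 0; 0.004 0 0.011 0; 0.004 0 0.011 0; 0.004 0 0.011 0; 0.004 0 0.011 0"

```text
t: 19.4
eef_pos: [0.5532, -0.1722, 0.232]
orientation: [[0.908, -0.42, 0.0], [-0.42, -0.908, -0.0], [0.0, 0.0, -1.0]]
contact_force: [0.1, -0.0, -1.3]
grip_width: 0.0176
gripper_force: 30.0
```

Call:
drive_tool --motion "0.001 0 0.002 0; 0.001 0 0.002 0; 0.001 0 0.002 0; 0.001 0 0.002 0"

```text
t: 19.8
eef_pos: [0.554, -0.1725, 0.2306]
orientation: [[0.908, -0.42, 0.001], [-0.42, -0.908, -0.0], [0.001, -0.0, -1.0]]
contact_force: [-0.3, 0.7, -1.5]
grip_width: 0.0177
gripper_force: 30.0
```

Call:
drive_tool --motion "0.001 0 0.002 0; 0.001 0 0.002 0; 0.001 0 0.002 0; 0.001 0 0.002 0"

```text
t: 20.2
eef_pos: [0.5547, -0.1729, 0.2289]
orientation: [[0.908, -0.42, 0.0], [-0.42, -0.908, -0.0], [0.0, -0.0, -1.0]]
contact_force: [-0.9, -0.0, 0.2]
grip_width: 0.0179
gripper_force: 30.0
```

Call:
drive_tool --motion "0.001 0 0.002 0; 0.001 0 0.002 0; 0.001 0 0.002 0; 0.001 0 0.002 0"

```text
t: 20.6
eef_pos: [0.5554, -0.1732, 0.2272]
orientation: [[0.908, -0.42, 0.0], [-0.42, -0.908, -0.0], [0.0, -0.0, -1.0]]
contact_force: [-0.2, 2.1, 1.5]
grip_width: 0.0174
gripper_force: 30.0
```

Call:
drive_tool --motion "0.001 0 0.002 0; 0.001 0 0.002 0; 0.001 0 0.002 0; 0.001 0 0.002 0"

```text
t: 21.0
eef_pos: [0.556, -0.1735, 0.2256]
orientation: [[0.908, -0.42, -0.0], [-0.42, -0.908, 0.0], [-0.0, 0.0, -1.0]]
contact_force: [-0.8, 1.4, 1.3]
grip_width: 0.0176
gripper_force: 30.0
```

Run:
```python
from fit import *
F=[]; 
for i in range(6):
    F.append(status.get_state()['contact_force']); cam('scene' if i%2 else 'wrist','f%d'%i)
s=status.get_state(); F=np.array(F); R=s['orientation']; f=F.mean(0)-[0.1,.2,-1.5]; print(F.mean(0),F.std(0),'normal',f@np.array([-.305,.138,.942])); go(s['eef_pos'])
print(fitplanes('f4',s))
for tag in ['f5','f3']:
    P,C,U=cloud(tag); D=(P-s['eef_pos'])@R*1000
    for lo,hi in [(44,48),(48,52),(52,56),(56,60),(60,64),(64,68),(68,72),(72,76),(76,80)]:
        m=(abs(D[:,1])<7)&(abs(D[:,0]-(D[:,2]*.36+6))<8)&(D[:,2]>lo)&(D[:,2]<hi)
        if m.sum()>1: print(tag,lo,m.sum(),D[m].mean(0),'uv',U[m].mean(0))
o=np.zeros((600,800,3),np.uint8); o[:,:400]=cv2.resize(cv2.imread('pics/f5.png')[120:180,167:207],(400,600),interpolation=cv2.INTER_CUBIC); o[:400,400:]=cv2.resize(cv2.imread('pics/f4.png')[110:230,260:380],(400,400),interpolation=cv2.INTER_CUBIC); cv2.imwrite('pics/s6.png',o)
```

```text
[-1.2221  1.2969  1.8934] [0.3861 0.3582 0.6367] normal 3.751208905945074
t 21.3 tcp [ 0.556  -0.1735  0.2256] azy -114.83 q [-0.02  0.32 -0.12  0.   -1.12  1.16] F [-0.9  0.8  1.5] w 0.0177 tilt [-0. -0. -1.]
GO [0. 0. 0.] spin 0
(1828, np.float64(21.91805386349487), array([35.2338,  3.6309]), np.float64(0.41932331249166177), np.float64(3199.7138137170755))
f5 44 16 [25.5429 -4.1711 45.8335] uv [189.3125 145.75  ]
f5 48 11 [28.8196 -2.7615 50.6047] uv [187.9091 148.1818]
f5 52 13 [27.9811 -2.9854 54.474 ] uv [188.6923 149.7692]
f5 56 8 [27.9654 -2.9503 57.8935] uv [189.   151.25]
f5 60 6 [31.0048 -1.0127 61.8642] uv [187.5    153.1667]
f5 64 13 [31.7225 -2.294  65.448 ] uv [187.8462 155.0769]
f5 68 6 [33.6253 -2.1096 69.5897] uv [187.3333 157.1667]
f5 72 15 [36.6315 -2.314  74.0593] uv [186.4667 159.6667]
f5 76 5 [28.0017  0.7735 78.0094] uv [189.8 159.2]
f3 44 15 [25.3824 -4.1671 46.0136] uv [189.4 145.8]
f3 48 11 [27.9255 -3.0259 50.4461] uv [188.3636 148.    ]
f3 52 14 [27.5891 -3.36   54.0296] uv [188.9286 149.5714]
f3 56 7 [27.7637 -3.2334 57.6144] uv [189.1429 151.1429]
f3 60 6 [30.492   0.0756 62.5322] uv [187.5    153.1667]
f3 64 14 [31.8556 -1.7483 65.445 ] uv [187.6429 155.    ]
f3 68 6 [32.391  -0.2148 70.9223] uv [187.5    157.1667]
f3 72 11 [35.8516 -1.6024 74.2073] uv [186.6364 159.4545]
f3 76 5 [28.2902  0.1635 77.6217] uv [189.8 159.2]
```

View pics/s6.png

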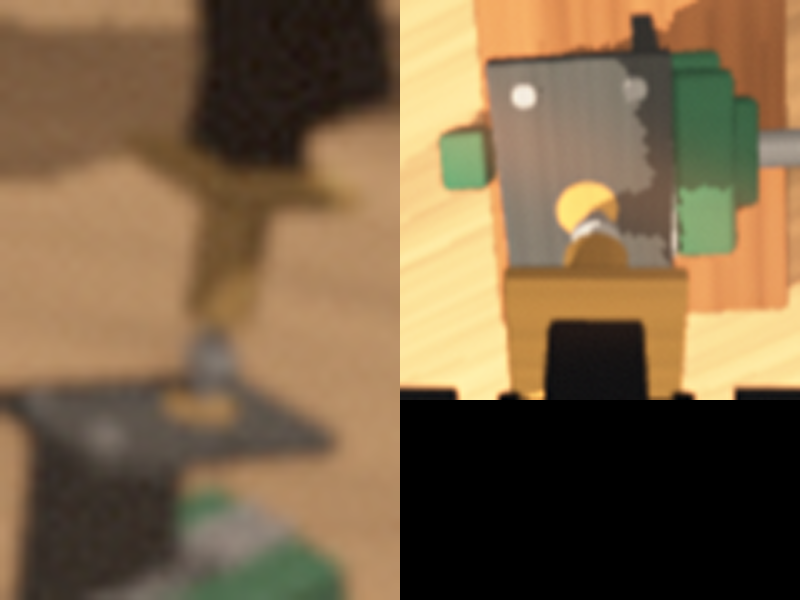

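The scene and wrist views both show the tip on the brass disc, about 2 mm or less from its centre at scene (187,160). The collar sits close to the nose, the measured normal force is about 3.75 N, and the fitted probe tilt is about 21°, against the face's 20°. Everything is within limits, so I'm handing in.

```bash
python3 -c "
from workcell import manip
print(manip.finish_job())"
```

```text
the job is handed in; nothing more can be done
None
```

I handed the job in with the probe held on the yoke's brass disc. By my measurements its tip is about 2 mm from the centre, it stands 2–3° off square, and the press is about 3.75 N with the plunger roughly 5.5 mm in. The ejector has sprung back; the hand-in returned no verdict.

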